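Find the rocking corner of the nest plate and shim it

TASK

The nest plate on the bench rocks because the pad under one of its corners has settled. Press down on the plate's corners with closed fingertips to find the one that rocks, press that corner's shim lever down flat, leaving the other three levers up, and then press on that same corner again, firmly, to check that it no longer gives. Use touch alone: grip and lift nothing, and leave the plate, the microplate on it and everything round about in place.

Things in the scene. Friction and masses are not known exactly. Their poses are not given: they have to be found in the camera images.
- nest_plate: Loose steel nest plate, about 2 kg, 150 mm (its x) by 216 mm (its y) by 10 mm, lying level on four 13 mm high feet, one under each corner (foot centres at x = +-60, y = +-92 mm). Origin: centre of the plate at the height of the feet's undersides, 10 mm above the bench; z up; the plate's upper face is at z = +23 mm.
- feet (a point): The plate's origin again, for its footing: the feet stand on four black pads fixed to the bench, 10 mm thick. One pad, at an unknown corner, has settled by 3 mm, so the foot there hangs free. Pressing that corner with 2 to 3 N tips it down by about 3 mm; let go, it swings back level. The other three corners do not give. Only pressing tells which it is.
- microplate: White 96-position microplate, 85 mm (x) by 128 mm (y) by 15 mm, loose between four low black brackets in the middle of the nest plate. Origin: centre of its underside, normally 23 mm above the nest plate's origin.
- corner_near_left (a point): Where to press the near left corner (as the robot sees it): point on the upper face of the nest plate, over that corner's foot, on the sunk screw head, at x = -60, y = +90 mm of the plate. The plate is flat and free for about 15 mm on every side.
- lever_near_left (a joint): Shim lever of the near left corner, rad: 0 to 0.08 as found (paddle slanting up and outwards, about 40 degrees from level), 0.7 = pressed flat (paddle level). It turns with friction, 4 to 7 N on the paddle, and stays where left. Flat, its cam reaches 3.2 mm below the feet: it fills the gap over the settled pad, but would jack up a corner that stands firm.
- thumb_near_left (a point): Middle of the upper, ribbed face of the near left lever's thumb paddle (24 mm wide, 20 mm long), 36 mm from the pivot. It swings with the lever: 33 mm out from the pivot and 17 mm above it when up, 36 mm out and 8.5 mm below it when flat (a stepped arm). Push straight down on it from above, all the way to its stop.
- paddle_near_left: Arm and thumb paddle of the near left shim lever, dark steel, stepped, 46 mm from pivot to tip, 4 to 5 mm thick. Origin: on the pivot, which runs along the plate's x at x = -56, y = +114, z = +15 mm of the plate, just outside its left edge; the paddle points out to the left.
- corner_near_right (a point): Where to press the near right corner (as the robot sees it): point on the upper face of the nest plate, over that corner's foot, on the sunk screw head, at x = -60, y = -90 mm of the plate. The plate is flat and free for about 15 mm on every side.
- lever_near_right (a joint): Shim lever of the near right corner, rad: 0 to 0.08 as found (paddle slanting up and outwards, about 40 degrees from level), 0.7 = pressed flat (paddle level). It turns with friction, 4 to 7 N on the paddle, and stays where left. Flat, its cam reaches 3.2 mm below the feet: it fills the gap over the settled pad, but would jack up a corner that stands firm.
- thumb_near_right (a point): Middle of the upper, ribbed face of the near right lever's thumb paddle (24 mm wide, 20 mm long), 36 mm from the pivot. It swings with the lever: 33 mm out from the pivot and 17 mm above it when up, 36 mm out and 8.5 mm below it when flat (a stepped arm). Push straight down on it from above, all the way to its stop.
- paddle_near_right: Arm and thumb paddle of the near right shim lever, dark steel, stepped, 46 mm from pivot to tip, 4 to 5 mm thick. Origin: on the pivot, which runs along the plate's x at x = -56, y = -114, z = +15 mm of the plate, just outside its right edge; the paddle points out to the right.
- corner_far_left (a point): Where to press the far left corner (as the robot sees it): point on the upper face of the nest plate, over that corner's foot, on the sunk screw head, at x = +60, y = +90 mm of the plate. The plate is flat and free for about 15 mm on every side.
- lever_far_left (a joint): Shim lever of the far left corner, rad: 0 to 0.08 as found (paddle slanting up and outwards, about 40 degrees from level), 0.7 = pressed flat (paddle level). It turns with friction, 4 to 7 N on the paddle, and stays where left. Flat, its cam reaches 3.2 mm below the feet: it fills the gap over the settled pad, but would jack up a corner that stands firm.
- thumb_far_left (a point): Middle of the upper, ribbed face of the far left lever's thumb paddle (24 mm wide, 20 mm long), 36 mm from the pivot. It swings with the lever: 33 mm out from the pivot and 17 mm above it when up, 36 mm out and 8.5 mm below it when flat (a stepped arm). Push straight down on it from above, all the way to its stop.
- paddle_far_left: Arm and thumb paddle of the far left shim lever, dark steel, stepped, 46 mm from pivot to tip, 4 to 5 mm thick. Origin: on the pivot, which runs along the plate's x at x = +56, y = +114, z = +15 mm of the plate, just outside its left edge; the paddle points out to the left.
- corner_far_right (a point): Where to press the far right corner (as the robot sees it): point on the upper face of the nest plate, over that corner's foot, on the sunk screw head, at x = +60, y = -90 mm of the plate. The plate is flat and free for about 15 mm on every side.
- lever_far_right (a joint): Shim lever of the far right corner, rad: 0 to 0.08 as found (paddle slanting up and outwards, about 40 degrees from level), 0.7 = pressed flat (paddle level). It turns with friction, 4 to 7 N on the paddle, and stays where left. Flat, its cam reaches 3.2 mm below the feet: it fills the gap over the settled pad, but would jack up a corner that stands firm.
- thumb_far_right (a point): Middle of the upper, ribbed face of the far right lever's thumb paddle (24 mm wide, 20 mm long), 36 mm from the pivot. It swings with the lever: 33 mm out from the pivot and 17 mm above it when up, 36 mm out and 8.5 mm below it when flat (a stepped arm). Push straight down on it from above, all the way to its stop.
- paddle_far_right: Arm and thumb paddle of the far right shim lever, dark steel, stepped, 46 mm from pivot to tip, 4 to 5 mm thick. Origin: on the pivot, which runs along the plate's x at x = +56, y = -114, z = +15 mm of the plate, just outside its right edge; the paddle points out to the right.
- loose_spanner: Small open spanner, 122 mm, lying in front of the plate; bystander. Origin: centre of its underside.
- cassette: Black nozzle cassette, 32x110x34 mm, lying to the right; bystander. Origin: centre of its underside.
- tape: Roll of green tape, 90 mm across, 19 mm high, to the left; bystander. Origin: centre of its underside.
- jar: Clear jar with a yellow cap, 47 mm across, 80 mm high, behind on the left; bystander. Origin: centre of its underside.

How it is judged (in metres and radians):
On the way, in this order (a step that is already met when the one before it is completed fails the run):
1. a finger pressing on the plate itself (not on a lever) makes the loose corner rock, all levers still up (angle between nest_plate's own z axis and vertical above 0.012 rad and contact force between the fingers and nest_plate above 0.5 N and contact force between the fingers and paddle_near_left below 0.3 N and contact force between the fingers and paddle_near_right below 0.3 N and contact force between the fingers and paddle_far_left below 0.3 N and contact force between the fingers and paddle_far_right below 0.3 N and value of joint each of lever_near_left, lever_near_right, lever_far_left, lever_far_right below 0.15 rad), for 0.04 s.
2. that corner's shim lever is flat, the other three are up and the plate is level (((value of joint lever_near_left above 0.62 rad and value of joint each of lever_near_right, lever_far_left, lever_far_right below 0.15 rad) or (value of joint lever_near_right above 0.62 rad and value of joint each of lever_near_left, lever_far_left, lever_far_right below 0.15 rad) or (value of joint lever_far_left above 0.62 rad and value of joint each of lever_near_left, lever_near_right, lever_far_right below 0.15 rad) or (value of joint lever_far_right above 0.62 rad and value of joint each of lever_near_left, lever_near_right, lever_far_left below 0.15 rad)) and angle between nest_plate's own z axis and vertical below 0.006 rad), for 0.2 s.
3. the shimmed corner is pressed again with at least 4 N and does not give (((value of joint lever_near_left above 0.62 rad and horizontal distance between the grasp point and corner_near_left below 0.065 m) or (value of joint lever_near_right above 0.62 rad and horizontal distance between the grasp point and corner_near_right below 0.065 m) or (value of joint lever_far_left above 0.62 rad and horizontal distance between the grasp point and corner_far_left below 0.065 m) or (value of joint lever_far_right above 0.62 rad and horizontal distance between the grasp point and corner_far_right below 0.065 m)) and contact force between the fingers and nest_plate above 4 N and contact force between the fingers and paddle_near_left below 0.3 N and contact force between the fingers and paddle_near_right below 0.3 N and contact force between the fingers and paddle_far_left below 0.3 N and contact force between the fingers and paddle_far_right below 0.3 N and angle between nest_plate's own z axis and vertical below 0.006 rad), for 0.04 s.
At the end, for the whole second after the job is handed in: The lever of the corner that rocked is down flat (over 0.62 of 0.7 rad), the other three are up (under 0.15 rad), the nest plate is level within 0.006 rad, at rest and within 15 mm of where it stood, and the microplate lies in its nest (all of step 2 and distance of nest_plate from where it was at the start of the episode below 0.015 m and linear speed of nest_plate below 0.01 m/s and z of microplate in the frame of nest_plate below 0.027 m and horizontal distance between microplate and nest_plate below 0.012 m); the robot touches nothing.
It fails at once if the lever of a corner that stood firm is pressed down and leaves the plate jacked out of level (value of joint any of lever_near_left, lever_near_right, lever_far_left, lever_far_right above 0.55 rad and angle between nest_plate's own z axis and vertical above 0.009 rad and contact force between the fingers and paddle_near_left below 0.3 N and contact force between the fingers and paddle_near_right below 0.3 N and contact force between the fingers and paddle_far_left below 0.3 N and contact force between the fingers and paddle_far_right below 0.3 N).
It fails at once if a second shim lever is pressed down (value of joint each of lever_near_left, lever_near_right above 0.3 rad or value of joint each of lever_near_left, lever_far_left above 0.3 rad or value of joint each of lever_near_left, lever_far_right above 0.3 rad or value of joint each of lever_near_right, lever_far_left above 0.3 rad or value of joint each of lever_near_right, lever_far_right above 0.3 rad or value of joint each of lever_far_left, lever_far_right above 0.3 rad).
It fails at once if the nest plate is lifted or pushed off its place (height (world z) of nest_plate above 0.02 m or distance of nest_plate from where it was at the start of the episode above 0.025 m).
It fails at once if the microplate is lifted out of its nest (z of microplate in the frame of nest_plate above 0.035 m).
It fails at once if a bystander is moved or lifted by more than 25 mm (distance of any of loose_spanner, cassette, tape, jar from where it was at the start of the episode above 0.025 m).
It also fails if it takes over 61 s, if anything falls off the work surface, if the arm or the gripper's body presses on something with over 40 N, if the wrist force passes 120 N, or if a joint passes its speed limit or range.

ROBOT

A 6-joint arm with a two-finger parallel gripper is mounted at the origin on a cart in front of the work surface, level with it; the furniture and walls round the work are solid. World frame = base frame: x ahead of the robot, y to its left, z up, the work surface at z = 0. Lengths are in m, angles in degrees, forces in N, time in s.
With the tool pointing down it reaches from about 0.325 to 0.85 m from the base axis. Payload 15.5 kg.
Tool frame: the origin (TCP) lies midway between the tips of the shut fingers; the grasp point (between the pads) lies 19 mm behind it; y points along the fingers, x is the direction in which the jaws open and shut, and the axes are right-handed (so a half turn about y gives the same grasp; the last joint's range is limited). The gripper opens to 91 mm and grips with 3 to 60 N. Pads are 32 mm wide; open, the fingers measure 118 mm over their backs; the gripper's body (76 mm by 178 mm) begins 60 mm behind the grasp point.
Start: joints at [-81.904, 28.281, 77.091, -0, 74.628, -5.472], TCP at [0.147, -0.608, 0.214] pointing down, gripper open.
Joint ranges: [-166.48, 166.48], [-47.26, 123.95], [12.59, 153.08], [-70.14, 250.14], [6.76, 159.57], [-176.63, 176.63]. Speed limits (degrees/s): [108.29, 108.29, 147.25, 172.46, 172.46, 172.46].

INTERFACE

Orientations are given as a 3x3 rotation matrix whose columns are the frame's x, y, z axes.
In Python, from bench import ctrl gives the robot as it stands. The module is installed in compiled form; this text tells all that it offers. Calls block until the motion is done:
- ctrl.goto(position, orientation): joint-space move of the TCP to a pose.
- ctrl.move_l(position, vel=0.15, ori=None, contact_N=None): straight line of the TCP; ori=None keeps the orientation; vel is the mean speed in m/s. With contact_N (N) it stops when the force on the tool has changed by that much, and returns True; else False.
- ctrl.movej(angles): joint-space move.
- ctrl.command_gripper(opening): opening from 0.0 (shut) to 1.0 (fully open); the grip force is fixed at half the most; returns when the fingers have stopped.
- ctrl.sleep(seconds).
- ctrl.ik(position, orientation): joint angles nearest the present ones, or None.
- ctrl.read_camera(name): name is "side" or "top" or "wrist"; returns the picture (384x512x3 uint8, blue, green, red); there is no depth.
- ctrl.camera_params(name): a dict with "fx", "fy", "cx", "cy" (pixels), "D" ([k1, k2, p1, p2, k3] as OpenCV has them; the pictures are not rectified), "pose" (4x4, takes a point from camera to world coordinates); the wrist camera has in their place "T_tool_cam" (4x4, takes a point from camera to tool coordinates, whose origin is the TCP and whose axes are the tool frame's). Camera axes: x right, y up, looking along -z (the intrinsics and any distortion apply to the point x, -y, -z); pixel columns grow to the right and rows downward; lengths in m; the calibration is good to about 2 mm. A picture is of the moment at which its call begins: read the wrist's pose just before it. camera_params takes no time and is no camera call.
A pose or a line that the arm cannot do raises ctrl.MotionError and nothing moves.
- ctrl.sign_off(): hands the job in, once; it reports no verdict.
Readings, each from a call of its own:
- ctrl.current_t(): time.
- ctrl.current_q(): joint angles.
- ctrl.current_dq(): joint speeds.
- ctrl.current_effort(): joint torques, N m.
- ctrl.current_tool_pos(): TCP position.
- ctrl.current_eef_rot(): TCP orientation.
- ctrl.current_contact_force(): force on the tool from outside, world axes, zero at the start.
- ctrl.current_wrist_torque(): the same for the moment, N m.
- ctrl.current_grip_width(): opening from 0.0 (shut) to 1.0 (fully open).
Only numpy, scipy, OpenCV 4.12 (cv2) and the standard library are available. Lean on these libraries where they do the work, as an engineer would, in place of code of your own. Each camera call takes 0.05 s, during which the arm holds its last target.

## Working session

There is one attempt and no reset: what is moved stays moved. The work goes in short steps, each a Python script; the robot and the scene stay as the last script left them, time stands still between calls to the robot, and variables do not carry over. Pictures are saved under pics/ and viewed, and the job is handed in when it is done.

```bash
mkdir -p pics; ls
python3 - <<'E'
from bench import ctrl
import cv2
print(ctrl.current_t())
for n in("top","side","wrist"):
    im=ctrl.read_camera(n); cv2.imwrite(f"pics/{n}0.png",im); p=ctrl.camera_params(n); print(n,p)
E
```

```text
pics
0.0
top {'fx': 472.58876307935606, 'fy': 472.58876307935606, 'cx': 268.3310278586795, 'cy': 183.56088434904927, 'D': array([-0.19962186,  0.        ,  0.        ,  0.        ,  0.        ]), 'pose': array([[-0.0148155 ,  0.99653936, -0.08179124,  0.41775021],
       [-0.99959065, -0.01676371, -0.02318417, -0.09934813],
       [-0.02447506,  0.08141427,  0.99637979,  1.26527787],
       [ 0.        ,  0.        ,  0.        ,  1.        ]])}
side {'fx': 391.0078136911034, 'fy': 391.0078136911034, 'cx': 249.47713947667563, 'cy': 189.09588270275438, 'D': array([-0.09710911,  0.        ,  0.        ,  0.        ,  0.        ]), 'pose': array([[-0.86262029,  0.30896378, -0.40053416,  0.07092064],
       [-0.50574174, -0.54328577,  0.67012377,  0.63007413],
       [-0.01056054,  0.7806292 ,  0.62490521,  0.74930134],
       [ 0.        ,  0.        ,  0.        ,  1.        ]])}
wrist {'fx': 307.8415745040736, 'fy': 307.8415745040736, 'cx': 255.48744027373462, 'cy': 185.83927834879944, 'D': array([-0.08100882,  0.        ,  0.        ,  0.        ,  0.        ]), 'T_tool_cam': array([[ 9.99999836e-01,  1.50955588e-05, -5.73027485e-04,
        -9.24970043e-04],
       [-5.60394645e-04,  2.36073456e-01, -9.71735051e-01,
        -1.70014282e-01],
       [ 1.20607695e-04,  9.71735212e-01,  2.36073426e-01,
         6.61492649e-02],
       [ 0.00000000e+00,  0.00000000e+00,  0.00000000e+00,
         1.00000000e+00]])}
```

View pics/top0.png

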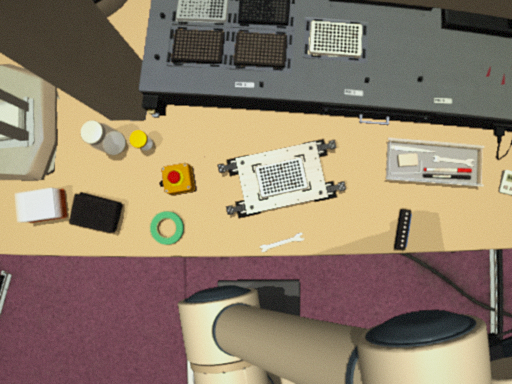

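View pics/side0.png

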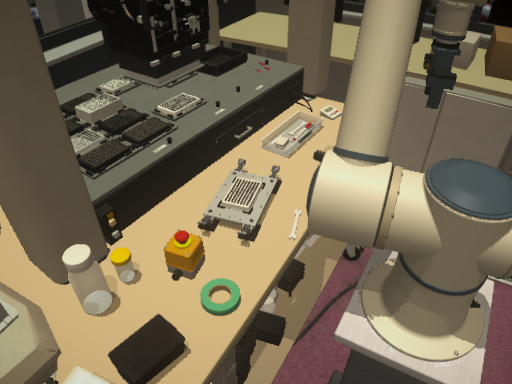

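Run:
```python
from bench import ctrl
print(ctrl.current_t(),ctrl.current_eef_rot(),ctrl.current_contact_force())
```

```text
0.15 [[ 2.34596165e-01 -1.28541890e-04  9.72092909e-01]
 [-9.72092470e-01  9.27937983e-04  2.34596182e-01]
 [-9.32197370e-04 -9.99999561e-01  9.27360885e-05]] [ 0.68856126 -0.32745256  0.6207309 ]
```

The top view shows the light nest plate around (282,178), tilted about 10°. Its levers are at about (224,169), (233,210), (325,146) and (335,187). The spanner is at (282,241), the tape at (167,228) and the jar at (140,140). Next I'll zoom in and segment the plate.

```bash
cat > h.py <<'E'
import numpy as np,cv2
def ray(p,uv,pose=None):
    K=np.array([[p['fx'],0,p['cx']],[0,p['fy'],p['cy']],[0,0,1]])
    n=cv2.undistortPoints(np.array(uv,float).reshape(-1,1,2),K,p['D']).reshape(-1,2)
    d=np.c_[n[:,0],-n[:,1],-np.ones(len(n))]
    T=p['pose'] if pose is None else pose
    return T[:3,3],d@T[:3,:3].T
def toz(p,uv,z,pose=None):
    o,d=ray(p,uv,pose); return o+d*((z-o[2])/d[:,2])[:,None]
def proj(p,X,pose=None):
    T=p['pose'] if pose is None else pose
    K=np.array([[p['fx'],0,p['cx']],[0,p['fy'],p['cy']],[0,0,1]])
    c=(np.atleast_2d(X)-T[:3,3])@T[:3,:3]; c=c*[1,-1,-1]
    return cv2.projectPoints(c.reshape(-1,1,3),np.zeros(3),np.zeros(3),K,p['D'])[0].reshape(-1,2)
E
python3 - <<'E'
from bench import ctrl
from h import *
im=cv2.imread('pics/top0.png'); p=ctrl.camera_params('top')
hsv=cv2.cvtColor(im,cv2.COLOR_BGR2HSV)
m=((hsv[...,1]<60)&(hsv[...,2]>120)).astype(np.uint8)*255
r=np.zeros_like(m); r[130:225,210:355]=m[130:225,210:355]
r=cv2.morphologyEx(r,cv2.MORPH_CLOSE,np.ones((9,9)))
r=cv2.morphologyEx(r,cv2.MORPH_OPEN,np.ones((7,7)))
c=max(cv2.findContours(r,0,2)[0],key=cv2.contourArea)
W=toz(p,c.reshape(-1,2),0.033)
rect=cv2.minAreaRect((W[:,:2]*1000).astype(np.float32)); print(rect)
bx=cv2.boxPoints(rect)/1000; print(bx)
uv=proj(p,np.c_[bx,np.full(4,.033)])
o=im.copy()
cv2.drawContours(o,[c],-1,(0,255,0),1)
z=cv2.resize(o[120:235,200:360],None,fx=5,fy=5,interpolation=cv2.INTER_CUBIC)
for u,v in uv: cv2.circle(z,(int((u-200+.5)*5),int((v-120+.5)*5)),4,(0,0,255),-1)
cv2.imwrite('pics/topz.png',z)
E
```

```text
((535.646240234375, -104.91348266601562), (152.09603881835938, 252.0825958251953), 11.014900207519531)
[[ 0.43691722  0.00427577]
 [ 0.48508117 -0.24316284]
 [ 0.6343752  -0.21410273]
 [ 0.5862113   0.03333588]]
```

View pics/topz.png

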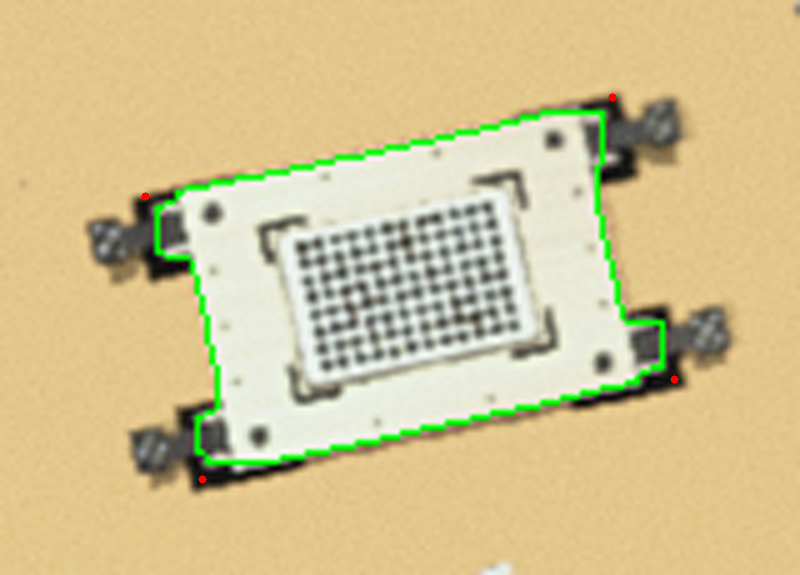

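The zoom shows the four sunk screw heads at about (211,212) far left, (260,436) near left, (554,140) far right and (604,362) near right. The ribbed paddles sit outside them. I'll fit the plate pose to the screws and refine it with the side view.

```bash
cat >> h.py <<'E'
def fit(P,Q):
    pc,qc=P.mean(0),Q.mean(0);H=(P-pc).T@(Q-qc)
    a=np.arctan2(H[0,1]-H[1,0],H[0,0]+H[1,1]);R=np.array([[np.cos(a),-np.sin(a)],[np.sin(a),np.cos(a)]])
    return a,R,qc-R@pc
NAMES=['near_left','near_right','far_left','far_right']
C=np.array([[-60,90],[-60,-90],[60,90],[60,-90]])/1000.
PIV=np.array([[-56,114],[-56,-114],[56,114],[56,-114]])/1000.
E
python3 - <<'E'
from bench import ctrl
from h import *
im=cv2.imread('pics/top0.png'); p=ctrl.camera_params('top')
g=cv2.cvtColor(im,cv2.COLOR_BGR2GRAY).astype(float)
s=np.array([[260,436],[604,362],[211,212],[554,140]])/5-.5+[200,120]
out=[]
for u,v in s:
    a,b=int(round(u)),int(round(v)); w=g[b-3:b+4,a-3:a+4]; k=np.clip(200-w,0,None)
    yy,xx=np.mgrid[b-3:b+4,a-3:a+4]; out.append([(k*xx).sum()/k.sum(),(k*yy).sum()/k.sum()])
print(s,out)
W=toz(p,out,.033)[:,:2]
a,R,t=fit(C,W); print(np.degrees(a),t,'res mm',(W-(C@R.T+t))*1000)
th=PIV.copy(); th[:,1]+=np.sign(th[:,1])*.033
P3=np.c_[th@R.T+t,np.full(4,.010+.015+.017)]
print('thumb px (zoom)',(proj(p,P3)-[200,120]+.5)*5)
ps=ctrl.camera_params('side')
sd=cv2.imread('pics/side0.png')
q=proj(ps,np.r_[np.c_[C@R.T+t,np.full(4,.033)],P3]); 
x0,y0=190,150
z=cv2.resize(sd[y0:y0+100,x0:x0+110],None,fx=6,fy=6,interpolation=cv2.INTER_CUBIC)
for u,v in q: cv2.circle(z,(int((u-x0+.5)*6),int((v-y0+.5)*6)),3,(0,0,255),-1)
cv2.imwrite('pics/sidez.png',z)
E
```

```text
[[251.5 206.7]
 [320.3 191.9]
 [241.7 161.9]
 [310.3 147.5]] [[np.float64(251.37391304347827), np.float64(206.8)], [np.float64(320.19237012987014), np.float64(192.1590909090909)], [np.float64(241.98916666666668), np.float64(162.23416666666665)], [np.float64(310.32334801762113), np.float64(147.54977973568282)]]
11.14806910990446 [ 0.53537936 -0.1040592 ] res mm [[-0.32611722  1.86274489]
 [ 0.17827284 -1.89074516]
 [-0.43901257  2.01607124]
 [ 0.58685695 -1.98807097]]
thumb px (zoom) [[153.10936845 450.49676506]
 [706.34157963 332.08001275]
 [110.16643291 240.94466931]
 [659.05315413 123.70885831]]
```

View pics/sidez.png

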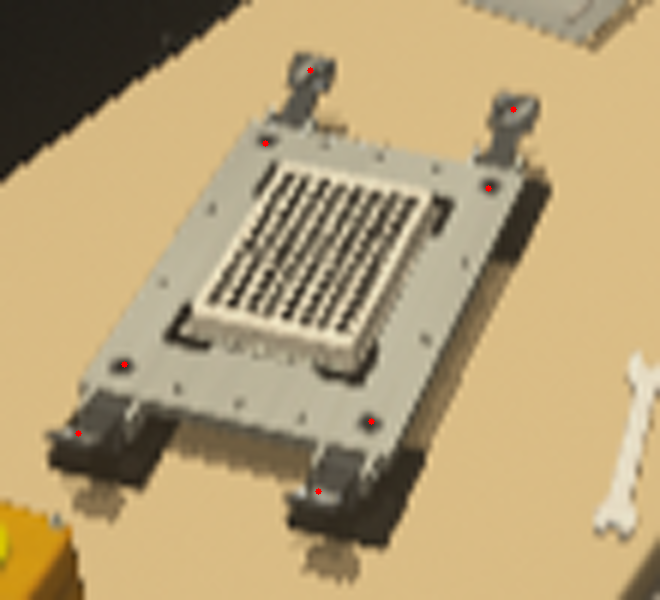

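The top-view pose (x 0.535, y -0.104, yaw 11.1°) projects onto the side view's screws and paddles to about 1 mm. I'll start pressing corners, near right first.

```bash
cat >> h.py <<'E'
from bench import ctrl
a=np.radians(11.148);R2=np.array([[np.cos(a),-np.sin(a)],[np.sin(a),np.cos(a)]]);T2=np.array([.53538,-.10406])
ORI=np.array([[np.sin(a),0,np.cos(a)],[-np.cos(a),0,np.sin(a)],[0,-1,0]])
def w(pt,z): return np.r_[R2@np.asarray(pt)+T2,z]
def st(tag=''): print(tag,'t%.2f'%ctrl.current_t(),'p',np.round(ctrl.current_tool_pos()*1000,2),'F',np.round(ctrl.current_contact_force(),2),flush=True)
def probe(i,N2=5.):
    pt=C[i]
    ctrl.move_l(w(pt,.043),vel=.15); ctrl.sleep(.15); st(NAMES[i]+' pre')
    r1=ctrl.move_l(w(pt,.025),vel=.02,contact_N=1.2); st(f'first {r1}')
    r2=ctrl.move_l(w(pt,.025),vel=.02,contact_N=N2); st(f'firm {r2}')
    ctrl.sleep(.1); st('held')
    ctrl.move_l(w(pt,.07),vel=.1)
E
python3 - <<'E'
from h import *
ctrl.command_gripper(0.0); st('shut')
print(ctrl.ik(w(C[1],.12),ORI))
ctrl.goto(w(C[1],.12),ORI); st('above')
cv2.imwrite('pics/above.png',ctrl.read_camera('side'))
E
```

```text
shut t1.52 p [ 146.66 -607.56  213.93] F [ 0.36 -0.12 -0.79]
[-2.88419900e+01  2.77279248e+01  9.61607614e+01 -2.54444375e-14
  5.61113138e+01  5.00100100e+01]
above t3.47 p [ 493.92 -204.83  120.15] F [-0.81 -0.12  0.46]
```

View pics/above.png

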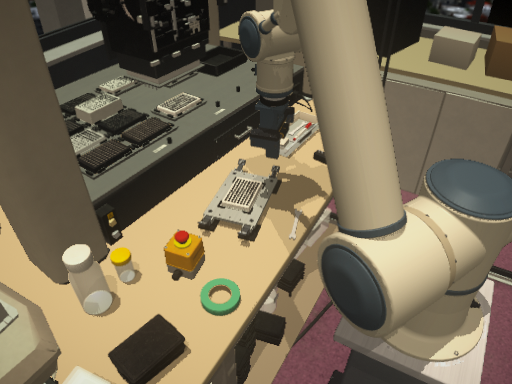

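The side view shows the shut gripper at about (272,150), above the near right corner at (271,181), with nothing in the way. Probing now.

```bash
sed -i 's/contact_N=1.2/contact_N=1.8/' h.py
python3 - <<'E'
from h import *
probe(1)
E
```

```text
near_right pre t4.33 p [ 494.51 -204.35   44.  ] F [0.2  0.51 0.66]
first True t4.90 p [ 493.95 -203.96   33.24] F [-1.54  0.79  6.99]
firm True t5.11 p [ 493.93 -203.95   33.19] F [-2.1   0.48 12.17]
held t5.21 p [ 493.93 -203.95   33.17] F [-1.92  0.33 12.46]
```

Near right is firm: about 12 N with no give. On to the other three, stopping at the one that rocks.

Run:
```python
from h import *
for i in (0,2,3):
    ctrl.move_l(w(C[i],.09) if i!=0 else w(C[i],.09),vel=.2)
    probe(i)
```

```text
near_left pre t7.40 p [459.69 -27.66  43.79] F [ 0.49 -0.37  0.14]
first True t8.01 p [458.85 -27.3   31.19] F [ 0.39 -0.62  1.53]
firm True t8.22 p [458.81 -27.26  30.57] F [-2.5  -0.81 12.11]
held t8.32 p [458.82 -27.25  30.61] F [-1.48 -0.15 11.05]
far_left pre t10.24 p [577.28  -4.29  43.99] F [ 0.21 -0.62  0.41]
first True t10.81 p [576.89  -4.16  33.22] F [ 0.06 -0.    6.83]
firm True t11.02 p [576.89  -4.16  33.2 ] F [-3.18 -0.45 11.41]
held t11.12 p [576.89  -4.17  33.22] F [-1.63 -0.36 12.09]
far_right pre t13.31 p [ 612.33 -180.8    44.14] F [-0.74 -0.11 -0.33]
first True t13.88 p [ 611.66 -180.8    33.27] F [-0.88  0.47  6.98]
firm True t14.08 p [ 611.66 -180.8    33.25] F [-2.87  0.72 10.78]
held t14.18 p [ 611.68 -180.79   33.25] F [-2.27  0.2  10.16]
```

Near left gave: it went down to z = 30.6 mm, while the other three stopped at 33.2 mm. Now I'll press its lever.

Run:
```python
from h import *
L=[-.056,.114+.037]
ctrl.move_l(w(C[3],.12),vel=.2)
ctrl.move_l(w(L,.12),vel=.25)
ctrl.move_l(w(L,.065),vel=.1); ctrl.sleep(.15); st('pre')
r=ctrl.move_l(w(L,.03),vel=.03,contact_N=14); st(f'a {r}')
r=ctrl.move_l(w(L,.012),vel=.02,contact_N=14); st(f'b {r}')
ctrl.sleep(.2); st('held')
cv2.imwrite('pics/pressed.png',ctrl.read_camera('side')[130:280,150:350])
ctrl.move_l(w(L,.09),vel=.1); ctrl.sleep(.1)
ctrl.move_l(w(C[0],.12),vel=.15)
ctrl.move_l(w(C[2],.2),vel=.2)
s=ctrl.read_camera('side'); x0,y0=190,150
cv2.imwrite('pics/after.png',cv2.resize(s[y0:y0+100,x0:x0+110],None,fx=6,fy=6,interpolation=cv2.INTER_CUBIC))
st()
```

```text
pre t17.17 p [451.68  33.2   65.55] F [0.31 0.39 0.57]
a False t18.48 p [451.34  33.23  29.93] F [1.15 0.63 1.33]
b True t19.18 p [451.82  32.91  16.11] F [-2.19 -0.32 15.76]
held t19.38 p [451.79  32.94  16.27] F [-1.64 -1.7  14.59]
 t21.94 p [575.44  -3.93 199.07] F [-0.25 -0.09  0.09]
```

View pics/after.png

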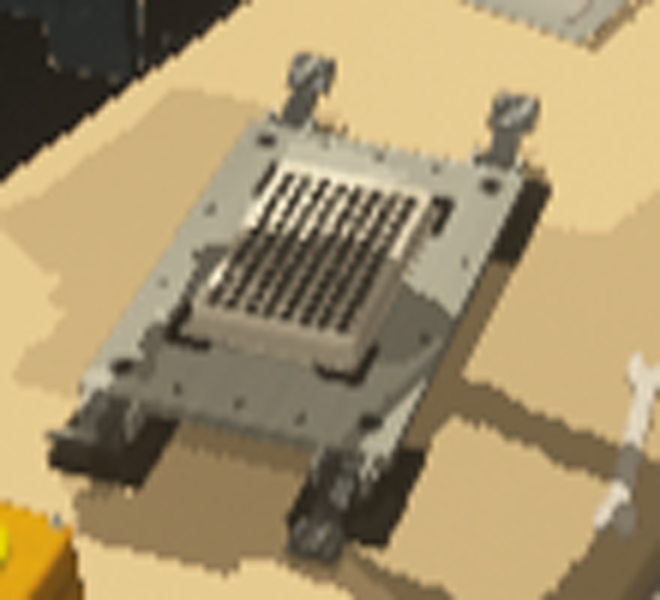

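The near left paddle now lies flat at about (315,540). The other three are as before, at (78,434), (310,70) and (513,108), and the plate hasn't moved. The lever stopped at z = 16.1 mm under 15 N, which matches the expected 16.5 mm for flat. Now the firm re-check.

Run:
```python
from h import *
ctrl.move_l(w(C[0],.09),vel=.2)
probe(0,6.)
ctrl.move_l(w(C[0],.2),vel=.2)
ctrl.move_l(w(C[0]+[-.05,-.2],.25),vel=.25); ctrl.sleep(.3); st('clear')
for n in('side','top'):
    s=ctrl.read_camera(n); x0,y0=(190,150) if n=='side' else (210,130)
    cv2.imwrite(f'pics/fin_{n}.png',cv2.resize(s[y0:y0+100,x0:x0+130],None,fx=6,fy=6,interpolation=cv2.INTER_CUBIC))
```

```text
near_left pre t23.52 p [459.91 -27.43  43.96] F [0.01 0.18 0.2 ]
first True t24.09 p [459.15 -27.39  33.14] F [-0.53 -0.21 10.44]
firm True t24.30 p [459.1  -27.35  32.96] F [-2.52  0.5  19.65]
held t24.40 p [459.13 -27.36  33.02] F [-2.72  0.74 18.09]
clear t27.02 p [ 448.81 -232.55  249.93] F [ 1.22  0.89 -0.51]
```

View pics/fin_side.png

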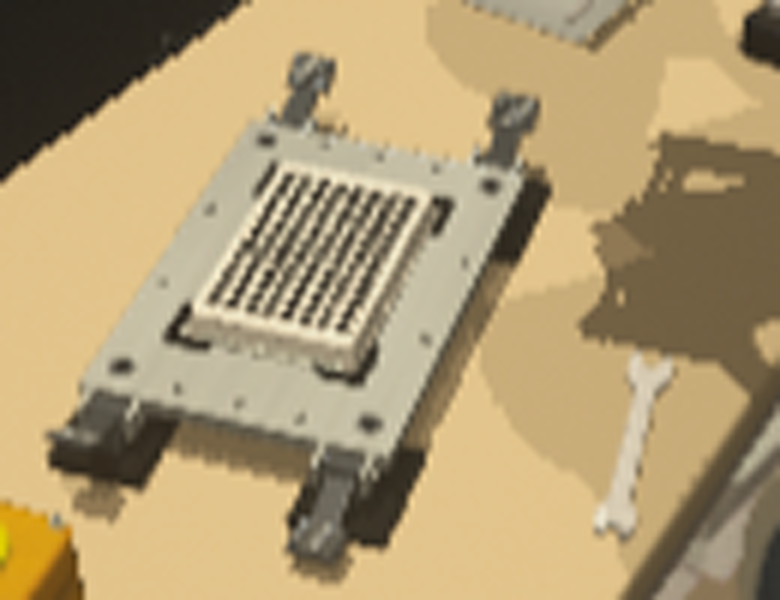

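View pics/fin_top.png

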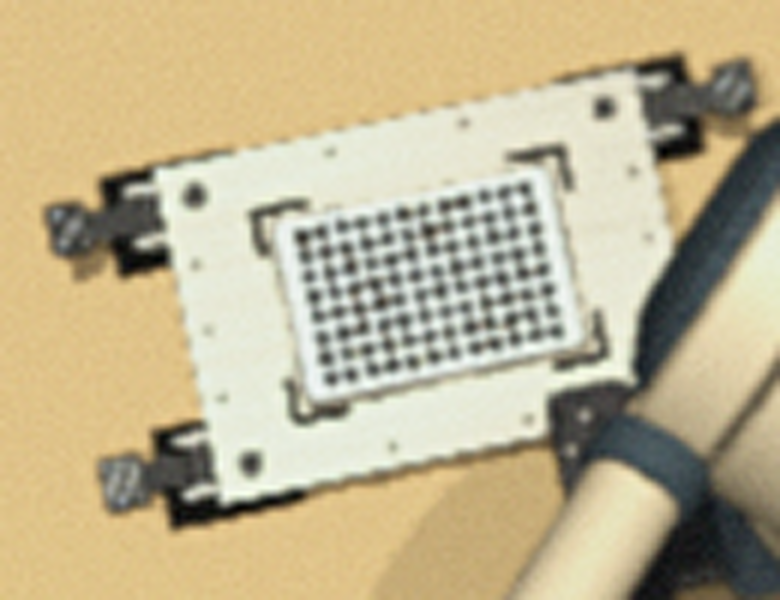

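Near left held firm at 18 N, at z = 33.0 mm. Both views show its paddle flat (side view, about (320,540)), the others up and the microplate in its nest. The arm hides the near right lever in the top view, but the side view shows it up. Handing in.

Run:
```python
from h import *
ctrl.sign_off(); st('done')
```

```text
the job is handed in; nothing more can be done
the job is handed in; nothing more can be done
```

The near left corner was the one that rocked. I pressed its shim lever flat, checked that the corner no longer gives, and handed the job in. No verdict came back.

| Corner | Fingertip height when pressed at 10–12 N |
|---|---|
| Near left | 30.6 mm (gave about 2.6 mm) |
| Near right | 33.2 mm |
| Far left | 33.2 mm |
| Far right | 33.25 mm |

- **Lever:** the near left lever went down to its stop. The fingertips were at 16.1 mm under about 15 N, against 16.5 mm expected for flat.
- **Re-check:** near left pressed at about 18 N stayed at 33.0 mm, level with the other three corners.
- **Last pictures:** the near left paddle is flat and the other three are up. The plate, microplate and spanner had not moved, and the arm was clear. The arm hid the near right lever in the top view, so for that one I relied on the side view. The last close-ups don't take in the tape, jar or cassette; I didn't look at those again, though the arm never worked near them.

No check failed. Presses overshot the force I set, reaching 10–12 N and then about 20 N where I had asked for 5–6 N, but stayed well under the limits. The last clock reading was 27 s of the 61 s allowed.

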